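# Latch the transformer carriage of a contact-test jig

### The arm

A 7-joint arm with a two-finger parallel gripper is mounted at the origin on the work surface. World frame = base frame: x ahead of the robot, y to its left, z up, the work surface at z = 0. Lengths are in m, angles in degrees, forces in N, time in s.
With the tool pointing down it reaches from about 0.425 to 0.875 m from the base axis. Payload 4.7 kg.
Tool frame: the origin (TCP) lies at the very end of the fingers, on their centre line; the grasp point (between the pads) lies env.hold_point_z behind it (env.hold_point_z is the distance from the TCP to the grasp point, in m); z points along the fingers, y is the line along which they close (so a half turn about z gives the same grasp; the last joint's range is limited). The gripper opens to 87 mm and grips with 3 to 60 N. Pads are 19 mm wide; open, the fingers measure 117 mm over their backs; the gripper's body (75 mm by 190 mm) begins 51 mm behind the grasp point.
Start: joints at [-63.02, 18.392, -4.016, 83.108, 1.295, 78.541, -3.26], TCP at [0.287, 0.583, 0.223] pointing down, gripper open.
Joint ranges: [-163.93, 163.93], [-17.29, 119.83], [-79.2, 71.16], [3.27, 140.29], [-89.18, 269.18], [5.43, 117.66], [-154.24, 154.24]. Speed limits (degrees/s): [147.25, 147.25, 180, 180, 180, 180, 180].

### API

Orientations are given as [roll, pitch, yaw] about the fixed x, y, z axes, in that order (R = Rz(yaw) Ry(pitch) Rx(roll)).
In Python, from cell import env gives the robot as it stands.
- The arm moves only by the shell command python3 -m jog 'ROWS' [FORCE]. ROWS is JSON, a list of rows, each an object with "dp": the shift along the tool's x, y, z in cm, a list of three; "twist": the turn about the tool's z in degrees; "fingers": the opening, from 0 (shut) to 1 (fully open). A call has 1 to 8 rows; each row is the pose to reach, as a shift and turn from the pose commanded when the call began, along the tool's axes at that moment; what a row does not reach only later rows make up. A row lasts 1/8 s, in which the tool goes at most 62.5 mm and 10.7 degrees, less where a joint would pass 70% of its speed; a pose out of reach is approached as far as the arm can. A call with a gripper value outside its range is refused whole. The fingers move at their own pace and stop on an object; FORCE is the grip in N (left out, the last holds). Time passes only in rows, so rows that repeat a pose let the fingers close. It gives the time, the measured TCP pose, the force, the opening and the grip force at its end, in the units of the state.
- env.get_obs(): the state, without advancing time (a new reading comes with each control period).
- env.read_camera(name): name is "side" or "top"; returns a dict with "pixels" (400x640x3 uint8, blue, green, red), "depth" (400x640 float32, m along the optical axis (not along the pixel's ray), 0 where there is no reading), "fx", "fy", "cx", "cy" (pixels), "rvec" (rotation vector, rad) and "tvec" (3), from world to camera coordinates, as OpenCV has them. Camera axes: x right, y down, z forward; pixel columns grow to the right and rows downward; lengths in m; the calibration is good to about 2 mm. A picture is of the moment at which its call begins.
- env.sign_off(): hands the job in; it is judged then, once.
The state is a dict: "time_s": time; "qpos": joint angles; "joint_velocities": joint speeds; "effort": joint torques, N m; "tool_pos": TCP position; "tool_rot": TCP orientation; "force": force on the tool from outside, world axes, zero at the start; "wrist_torque": the same for the moment, N m; "grip_width": finger opening in m; "grasp_force": force on a finger pad.
Only numpy, scipy, OpenCV 4.12 (cv2) and the standard library are available. Lean on these libraries where they do the work, as an engineer would, in place of code of your own. Each camera call takes 0.05 s, during which the arm holds its last target. There are 200 camera calls.

### The job

On the contact-test jig, lift the red drop bar by its black ball knob, push the transformer carriage onto the spring contacts until the bar's tooth is over the notch of the steel keeper, and let the bar drop fully home in the notch so that it alone holds the carriage in. Never force the bar against the keeper, neither end-on nor from above, and leave the other things on the bench where they are. Let go at the end.

Things in the scene. Friction and masses are not known exactly. Their poses are not given: they have to be found in the camera images.
- jig: aluminium base plate, 340 x 160 x 12 mm, fixed. Origin on its underside; its x axis is the push direction (to contacts and keeper), z up; it reaches x -200 to +140, y -70 to +90 mm. The transformer (top z = 71 mm) rides on the carriage at y = +34 mm; the black contact housing (50 x 64 mm, top z = 83 mm) stands at x = 106, y = 30 mm. The drop bar runs along x at y = -35 mm.
- carriage (a joint): travel of the carriage along the jig's +x, m: 0 fully out, stop at 0.102. It slides with about 1 N of friction and is damped: another 2 N per 10 mm/s. From 0.046 on it also pushes back the spring contacts: 2 N at first, rising by 0.06 N per mm; they push it back out when it is not latched.
- latch (a joint): lift angle of the drop bar about its pivot, rad: 0 level (resting on its stop, also when fully home in the notch), growing as its tooth end rises, up to 0.7. It falls under its own weight.
- pivot (a point): hinge axis of the drop bar on the carriage: centre of the bar at its hinged end, 75 mm above the bench; the axis runs along the jig's y. It moves with the carriage.
- knob (a point): centre of the black ball knob on the bar, 24 mm in diameter, on a 10 mm stem. On the level bar it lies 90 mm along jig +x from the pivot and 45 mm above it (120 mm above the bench); it turns with the bar about the pivot.
- tooth (a point): middle of the underside of the tooth at the free end of the bar. On the level bar it lies 130 mm along jig +x from the pivot and 22 mm below it. The tooth is 12 mm long along the bar (its front face flush with the bar's end), 12 mm wide, and hangs 15 mm below the bar, which is 14 mm high and 12 mm wide.
- drop_bar: the red steel drop bar with its tooth, stem and knob, about 0.25 kg; origin at the pivot, x axis along the bar towards the tooth, z up when level.
- keeper_post: grey block, 90 x 26 x 33 mm, fixed to the jig at jig x = 82, y = -35 mm; origin at the centre of its underside, 12 mm above the bench, x along the jig's x. On it the steel keeper is clamped in long slots, up to 14 mm to either side of the block's middle along x: this offset is not reported. More than 10 N from the bar bends the keeper.
- valve: glass radio valve standing on the jig's plate, 22 mm in diameter, 54 mm high; leave alone. Origin at its foot.
- screwdriver: green-handled screwdriver lying on the bench by the jig, 180 mm; leave alone.
- marker: white and blue marker pen lying on the bench by the jig, 120 x 15 mm; leave alone.
- pen_tin: brass-coloured tin of pens, 72 mm in diameter, 130 mm high; leave alone.
- wire_spool: copper wire spool standing on the bench, 56 mm in diameter, 45 mm high; leave alone.
- drink: green bottle with yellow cap, 64 mm in diameter, 200 mm high; leave alone.
- pine_offcut: pine offcut, 130 x 24 x 45 mm; leave alone.
- keeper_mid (a point): where the notch's middle would be at offset 0, 65 mm above the bench. The keeper has two square walls, 24 mm wide, with a 15.5 mm notch between. The near wall (20 mm thick) has its top 65 mm above the bench, so the hanging tooth overlaps it by 12 mm; the far wall (10 mm) is a taller stop, top 89 mm; floor 49 mm. The tooth drops in with carriage at 0.072 + offset, give or take 1.7 mm.

How it is judged (in metres and radians):
On the way, in this order (a step that is already met when the one before it is completed fails the run):
1. the drop bar is lifted clear of the near wall while the carriage is still out (value of joint latch above 0.085 rad and value of joint carriage below 0.0542 m), for 0.1 s.
2. the carriage is pushed in with the bar passing over the near wall (value of joint latch above 0.03 rad and value of joint carriage above 0.0542 m), for 0.1 s.
At the end, for the whole second after the job is handed in: The bar is fully down (lift angle below 0.03 rad) with the carriage pushed in (joint beyond 0.0542) and at rest, the tooth in the keeper's notch and the springs pressing it against the near wall (more than 0.5 N) (value of joint carriage above 0.0542 m and value of joint latch below 0.03 rad and contact force between drop_bar and keeper_post above 0.5 N and velocity of joint carriage between -0.005 and 0.005 m/s); the robot touches nothing.
It fails at once if the drop bar is forced against the keeper (more than 10 N) (contact force between drop_bar and keeper_post above 10 N).
It fails at once if a bystander is pushed more than 20 mm or knocked over (distance of any of valve, screwdriver, marker, pen_tin, wire_spool, drink, pine_offcut from where it was at the start of the episode above 0.02 m or angle between any of valve, drink, pen_tin, wire_spool, pine_offcut's own z axis and vertical above 0.5 rad).
It also fails if it takes over 67 s, if anything falls off the work surface, if the arm or the gripper's body presses on something with over 40 N, if the wrist force passes 120 N, or if a joint passes its speed limit or range.

## Working session

There is one attempt and no reset: what is moved stays moved. The work goes in short steps, Python scripts to look and compute and a shell command to move; the robot and the scene stay as the last step left them, time stands still between calls to the robot, and variables do not carry over. Pictures are saved under pics/ and viewed, at most 10 in all, crops included, and the job is handed in when it is done.

```bash
mkdir -p pics; ls; cat > h.py <<'E'
import numpy as np, cv2
from cell import env
def cam(n):
    c=env.read_camera(n); c['R']=cv2.Rodrigues(np.array(c['rvec'],float))[0]; c['t']=np.array(c['tvec'],float).ravel(); return c
def ray(c,u,v):
    d=c['R'].T@np.array([(u-c['cx'])/c['fx'],(v-c['cy'])/c['fy'],1.]); return -c['R'].T@c['t'],d
def onz(c,u,v,z):
    o,d=ray(c,u,v); return o+d*(z-o[2])/d[2]
def pts(c):
    v,u=np.mgrid[:400,:640]; d=c['depth']
    P=np.stack([(u-c['cx'])/c['fx']*d,(v-c['cy'])/c['fy']*d,d],-1)
    return (P-c['t'])@c['R']
E
python3 - <<'E'
from h import *
for n in('side','top'):
    c=cam(n); cv2.imwrite(f'pics/{n}0.png',c['pixels']); print(n,-c['R'].T@c['t'],c['R'][2],c['fx'],(c['depth']>0).mean())
o=env.get_obs(); print(o['time_s'],o['tool_pos'],o['tool_rot'],o['force'],o['grip_width'],env.hold_point_z)
E
```

```text
pics
side [ 0.08387939 -1.20998362  0.82456487] [ 0.32964716  0.81021206 -0.48465367] 519.5812957504477 0.99604296875
top [ 0.39681168 -0.02845624  1.21716482] [ 0.14788485 -0.00172431 -0.98900308] 438.35105305215325 0.99628125
0.1 [0.28651436 0.58287668 0.22155102] [-1.79899206e+02  5.78725572e-03  1.53831232e+02] [ 0.51977858  0.28421516 -0.16017623] 0.08704866728841937 0.0187
```

View pics/side0.png

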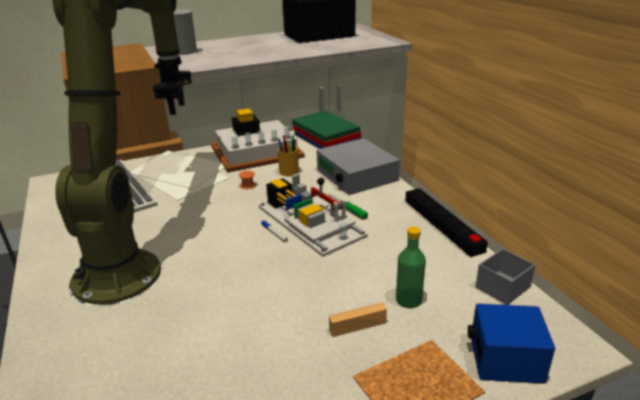

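View pics/top0.png

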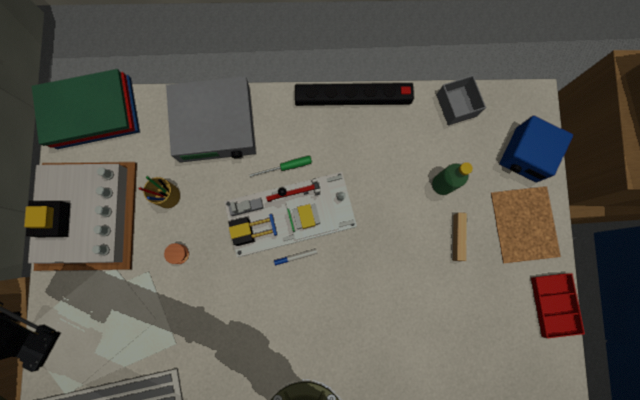

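The top view shows the jig from about (228,200) to (355,225). The bar is red, with its hinge near (317,187), the knob near (282,191) and the keeper near (246,207). The push direction is image-left, roughly world +y. The side view shows the knob at about (320,182). Next I'll enlarge both.

```bash
python3 - <<'E'
from h import *
a=cv2.imread('pics/top0.png')[155:275,215:375]; b=cv2.imread('pics/side0.png')[165:255,250:380]
a=cv2.resize(a,(600,450),interpolation=cv2.INTER_CUBIC);b=cv2.resize(b,(650,450),interpolation=cv2.INTER_CUBIC)
cv2.imwrite('pics/crop_t.png',a);cv2.imwrite('pics/crop_s.png',b)
c=cam('top');P=pts(c)
# red mask
for n in('top','side'):
    c=cam(n);P=pts(c);h=cv2.cvtColor(c['pixels'],cv2.COLOR_BGR2HSV)
    m=((h[...,0]<8)|(h[...,0]>172))&(h[...,1]>150)&(h[...,2]>60)
    m&=(P[...,2]>.05)&(P[...,2]<.14)&(P[...,0]>.4)&(P[...,0]<.8)&(abs(P[...,1])<.4)
    k=(h[...,2]<50)&(P[...,2]>.09)&(P[...,2]<.16)&(P[...,0]>.4)&(P[...,0]<.8)&(P[...,1]<.15)&(P[...,1]>-.1)
    for nm,mm in(('red',m),('black',k)):
        N,L,s,ce=cv2.connectedComponentsWithStats(mm.astype(np.uint8))
        for i in range(1,N):
            if s[i,4]>8: print(n,nm,s[i],ce[i],np.round(P[L==i].mean(0),4),np.round(P[L==i].min(0),3),np.round(P[L==i].max(0),3))
E
```

```text
top red [285 185  30  11 114] [300.16666667 190.01754386] [0.6093 0.0056 0.0819] [ 0.594 -0.031  0.072] [0.623 0.046 0.126]
top red [150 191   8   4  13] [153.38461538 192.76923077] [0.6105 0.3969 0.0679] [0.609 0.394 0.05 ] [0.613 0.4   0.088]
top red [267 194  15   7  55] [273.12727273 196.85454545] [0.5922 0.0769 0.0816] [0.585 0.056 0.073] [0.6   0.093 0.089]
top black [278 188   8   8  54] [281.62962963 191.5       ] [0.5975 0.0511 0.1282] [0.589 0.042 0.119] [0.607 0.061 0.135]
side red [312 188  23  17 117] [322.00854701 195.38461538] [0.5979 0.0356 0.0787] [ 0.582 -0.022  0.056] [0.619 0.086 0.087]
side black [318 179   5   6  23] [320.2173913  181.13043478] [0.5955 0.04   0.1247] [0.59  0.034 0.114] [0.601 0.045 0.131]
```

View pics/crop_t.png

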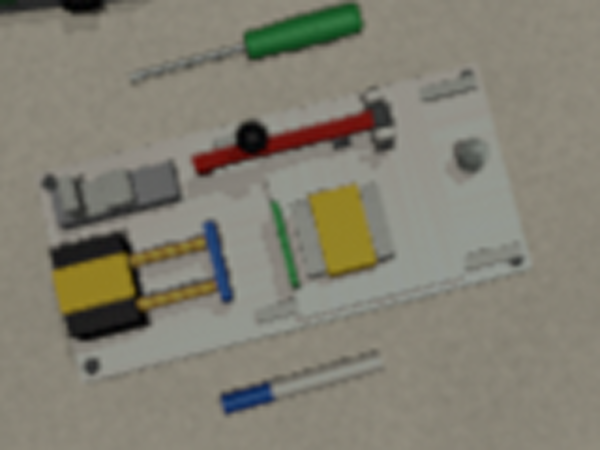

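View pics/crop_s.png

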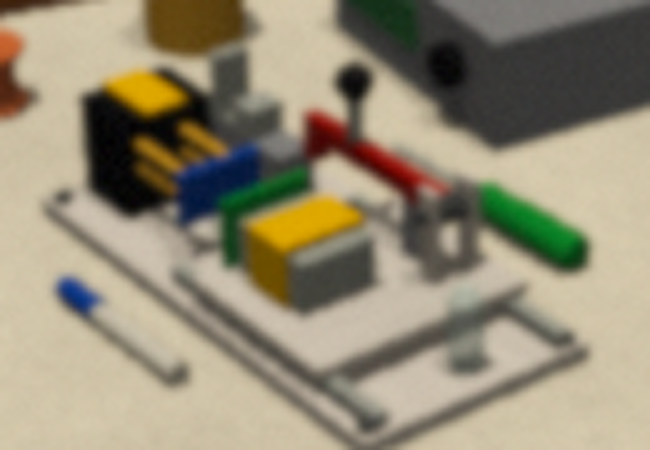

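The crops show the following:
- **Keeper:** its post is at top crop (58–180, 165–225). The far wall is at about (70,200) and the near wall at about (110,190).
- **Bar:** level, and the tooth is short of the near wall.
- **Plate:** the corner screws are visible.

Now I'll fit the jig frame and measure the keeper and knob.

```bash
cat > m.py <<'E'
from h import *
T=[cam('top') for _ in range(6)];S=[cam('side') for _ in range(6)]
def avg(L):
    c=dict(L[0]); d=np.array([l['depth'] for l in L]); c['depth']=np.median(d,0); print('noise',d.std(0)[190:220,230:330].mean()); c['pixels']=np.mean([l['pixels'] for l in L],0).astype(np.uint8);return c
t,s=avg(T),avg(S)
import pickle;pickle.dump((t,s),open('ts.pkl','wb'))
# plate outline from top at z=12mm: screws, crop px -> full px
cr=np.array([(49,182),(467,75),(517,262),(92,366)])/3.75+[215,155]-.37
W=np.array([onz(t,*p,.012)[:2] for p in cr]); print('screws',W.round(4))
ex=((W[0]-W[1])+(W[3]-W[2]))/2; ex/=np.linalg.norm(ex); print('yaw screws',np.degrees(np.arctan2(ex[1],ex[0])))
P=pts(t); 
m=(P[...,2]>.006)&(P[...,0]>.4)&(P[...,0]<.75)&(P[...,1]>-.15)&(P[...,1]<.3)
h=cv2.cvtColor(t['pixels'],cv2.COLOR_BGR2HSV)
N,L,st,_=cv2.connectedComponentsWithStats(m.astype(np.uint8))
i=1+np.argmax(st[1:,4]); print(st[i])
q=P[L==i]; q=np.float32(np.c_[q[q[:,2]<.016][:,:2]])
r=cv2.minAreaRect(q*1000); print('rect',r)
# knob: triangulation
kt=(281.63,191.5);ks=(320.2,181.1)
o1,d1=ray(t,*kt);o2,d2=ray(s,*ks)
ab=np.linalg.lstsq(np.c_[d1,-d2],o2-o1,rcond=None)[0];print('knob',o1+d1*ab[0],o2+d2*ab[1],onz(t,*kt,.12))
E
python3 m.py
```

```text
noise 0.012955859
noise 0.018703504
screws [[ 0.5883  0.2098]
 [ 0.6646 -0.1023]
 [ 0.5233 -0.1358]
 [ 0.4518  0.1765]]
yaw screws 103.31016775101409
[ 225  172  132   85 7074]
rect ((557.8390502929688, 36.1265869140625), (160.47799682617188, 340.2025451660156), 13.50232219696045)
knob [0.59935881 0.05178403 0.11818486] [0.60017142 0.0515247  0.11831569] [0.59902427 0.0516515  0.12      ]
```

```bash
cat > k.py <<'E'
from h import *
import pickle
t,s=pickle.load(open('ts.pkl','rb'))
a=np.radians(103.4);ex=np.array([np.cos(a),np.sin(a)]);ey=np.array([-ex[1],ex[0]]);O=np.array([.5578,.0361])+.03*ex-.01*ey
if __name__=='__main__':
    for c in(t,s):
        P=pts(c);x=(P[...,:2]-O)@ex*1000;y=(P[...,:2]-O)@ey*1000;z=P[...,2]*1000
        m=(abs(y+35)<9)&(x>25)&(x<135)&(z>20)
        o=np.argsort(x[m]);print(' '.join(f'{p:.0f}:{q:.0f}' for p,q in zip(x[m][o],z[m][o])))
    # rectified views: top image warped to jig plane z=65 and 89mm (x right), 4 px/mm
    out=[]
    for c in(t,s):
      for z in(.065,.089):
        X,Y=np.meshgrid(np.arange(20,140,.25),np.arange(-62,-8,.25))
        W=np.stack([O[0]+(X*ex[0]+Y*ey[0])/1e3,O[1]+(X*ex[1]+Y*ey[1])/1e3,np.full_like(X,z)],-1)
        C=W@c['R'].T+c['t'];u=C[...,0]/C[...,2]*c['fx']+c['cx'];v=C[...,1]/C[...,2]*c['fy']+c['cy']
        im=cv2.remap(c['pixels'],u.astype(np.float32),v.astype(np.float32),cv2.INTER_CUBIC)
        for k in range(0,480,40): cv2.line(im,(k,0),(k,6 if k%200 else 14),(0,0,255),1)
        out.append(cv2.convertScaleAbs(im,alpha=1.5))
    cv2.imwrite('pics/rect.png',cv2.resize(np.vstack([np.hstack(out[:2]),np.hstack(out[2:])]),(800,360)))
E
python3 k.py
```

```text
37:23 37:41 37:40 37:23 37:30 37:44 37:45 38:47 39:45 39:44 39:45 40:45 40:46 41:44 41:44 41:44 42:45 42:45 43:45 43:45 43:47 43:47 44:45 45:44 45:44 45:44 46:44 46:45 46:47 47:44 48:46 48:44 48:45 49:45 49:45 50:46 50:47 50:45 51:47 51:45 52:46 52:46 53:45 53:44 54:46 54:44 54:45 54:45 55:44 56:46 56:46 56:44 56:44 57:46 57:46 58:44 58:44 59:47 59:45 59:45 60:46 60:46 61:45 62:44 62:45 62:45 62:45 63:45 63:45 63:46 64:47 64:46 65:45 65:45 65:46 65:44 66:45 67:45 67:57 67:44 67:50 67:45 68:63 68:50 68:61 68:66 68:66 69:65 69:65 70:64 70:63 70:65 70:66 71:66 72:66 72:65 73:65 73:65 73:65 74:65 74:65 75:65 75:64 76:65 76:64 76:66 76:65 77:67 78:64 78:64 78:64 78:65 79:65 79:65 79:67 80:66 80:67 81:67 81:65 81:65 82:65 83:65 83:67 83:65 84:63 84:64 85:65 85:66 86:65 86:66 87:66 87:63 87:64 87:65 90:50 90:50 90:50 91:50 91:50 92:50 92:48 92:49 92:50 93:49 94:48 94:51 94:50 95:49 95:48 96:48 96:48 97:49 97:51 97:51 97:49 98:49 99:51 99:50 100:48 100:51 101:47 101:48 101:49 102:49 102:50 103:51 103:49 103:82 103:85 103:77 103:51 103:52 103:90 103:71 103:75 103:55 103:65 103:59 103:78 103:8
[... 538 characters left out ...]
7 58:45 62:45 64:56 64:67 64:46 64:45 65:48 65:49 65:64 65:61 65:62 65:45 65:44 66:65 66:46 66:63 66:59 66:55 66:59 66:50 66:48 66:56 66:51 66:62 67:58 67:56 67:66 67:67 67:63 67:60 67:56 68:53 68:51 68:66 69:50 69:51 72:66 73:67 73:64 73:66 76:66 76:66 78:66 80:67 81:65 84:65 85:66 85:65 85:66 99:49 100:83 100:75 100:60 100:74 101:74 101:85 101:83 101:80 101:77 101:85 101:86 101:87 101:62 101:49 102:77 102:72 102:65 102:90 102:79 102:88 102:56 102:52 102:80 102:51 102:82 102:87 103:56 103:61 103:62 103:63 103:69 103:72 103:77 103:75 103:68 103:57 103:79 103:65 104:91 104:89 104:58 104:57 104:83 104:66 104:62 104:86 104:70 105:64 105:89 105:90 105:59 105:89 105:64 108:91 109:89 113:89 113:89
```

View pics/rect.png

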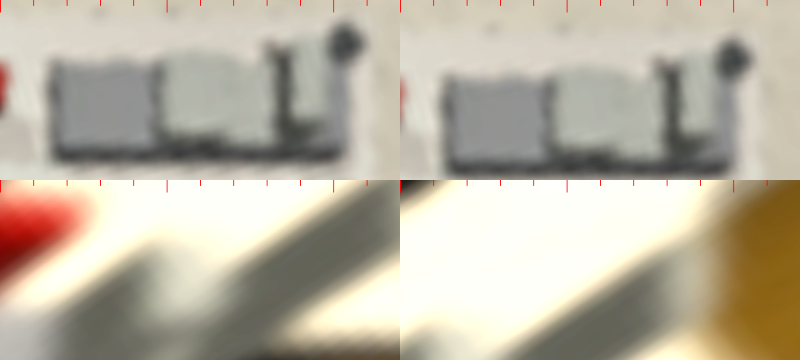

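The keeper is clear in both views. The near wall spans jig x 67.5–87.7 and the notch 87.7–103.3, so its middle is at 95.5. That gives an offset of about +13.5 mm and a carriage target of about 0.0855. Next I move above the knob and turn the tool so the fingers close along jig y.

```bash
python3 -m jog '[{"dp":[-6,-4,0],"twist":10,"fingers":1},{"dp":[-11,-7.2,0],"twist":20,"fingers":1},{"dp":[-16,-10.5,0],"twist":30,"fingers":1},{"dp":[-21,-13.8,0],"twist":40,"fingers":1},{"dp":[-26,-17.1,0],"twist":50.4,"fingers":1},{"dp":[-31,-20.4,0],"twist":50.4,"fingers":1},{"dp":[-36,-23.7,0],"twist":50.4,"fingers":1},{"dp":[-41,-27,0],"twist":50.4,"fingers":1}]' 30
cat > goto.py <<'E'
# work out tool-axis shift (cm) from the present pose to jig x,y (mm), z tcp (mm)
import sys
from k import *
from scipy.spatial.transform import Rotation as Rn
def info():
    o=env.get_obs(); p=o['tool_pos']; R=Rn.from_euler('xyz',o['tool_rot'],degrees=True)
    d=p[:2]-O; print('t',round(o['time_s'],2),'tcp jig',(d@ex*1000).round(1),(d@ey*1000).round(1),(p[2]*1000).round(1),'rot',np.round(o['tool_rot'],1),'F',(o['force'][:2]@ex).round(1),(o['force'][:2]@ey).round(1),o['force'][2].round(1),'grip',o['grip_width'].round(4),o['grasp_force']); return p,R
if __name__=='__main__':
    p,R=info(); x,y,z=map(float,sys.argv[1:4]); g=O+(x*ex+y*ey)/1000
    print('cm',(R.inv().apply(np.r_[g,z/1000]-p)*100).round(2))
E
python3 goto.py -24.5 -34 160
python3 - <<'E'
from k import *
P=pts(t);h=cv2.cvtColor(t['pixels'],cv2.COLOR_BGR2HSV);x=(P[...,:2]-O)@ex*1000;y=(P[...,:2]-O)@ey*1000;z=P[...,2]*1000
m=(z>70)&(z<92)&(abs(y+35)<12)&(x>-125)&(x<50);print('bar end',np.sort(x[m])[-12:],'start',np.sort(x[m])[:5],'ymean',y[m&(x>-60)].mean())
m=(z>115)&(z<145)&(abs(y+35)<15)&(abs(x+25)<20);print('knob',x[m].min(),x[m].max(),y[m].min(),y[m].max(),z[m].max(),x[m&(z>128)].mean(),y[m&(z>128)].mean())
E
```

```text
time_s: 1.85
tool_pos: [0.5364, 0.1586, 0.223]
tool_rot: [179.9, -0.0, 103.4]
force: [0.8, 1.4, -0.0]
grip_width: 0.087
grasp_force: 0.0
bar end [14.55809849 14.80783461 15.4235644  15.97371519 16.7278676  17.07594828
 17.36013183 17.96998814 18.57628767 19.29452032 19.34482281 19.93022135] start [-124.54067479 -124.3912136  -124.07362037 -123.76773308 -123.0224682 ] ymean -33.630205052538145
knob -36.824762783226895 -14.643718126172379 -44.71793230414844 -23.227489207757692 132.12051565047025 -25.864216411400996 -34.22753803811128Traceback (most recent call last):
  File "goto.py", line 9, in <module>
    p,R=info(); x,y,z=map(float,sys.argv[1:4]); g=O+(x*ex+y*ey)/1000
        ~~~~^^
  File "goto.py", line 7, in info
    d=p[:2]-O; print('t',round(o['time_s'],2),'tcp jig',(d@ex*1000).round(1),(d@ey*1000).round(1),(p[2]*1000).round(1),'rot',np.round(o['tool_rot'],1),'F',(o['force'][:2]@ex).round(1),(o['force'][:2]@ey).round(1),o['force'][2].round(1),'grip',o['grip_width'].round(4),o['grasp_force']); return p,R
                                                                                                                                                                                                                                                   ^^^^^^^^^^^^^^^^^^^^^
AttributeError: 'float' object has no attribute 'round'
```

```bash
sed -i "s/o\['grip_width'\].round(4)/round(o['grip_width'],4)/" goto.py; python3 goto.py -25.5 -34 160; python3 goto.py -25.5 -34 101 |tail -1
```

```text
t 1.85 tcp jig 94.1 2.4 223.0 rot [179.9  -0.  103.4] F 1.2 -1.1 -0.0 grip 0.087 0.0
cm [-11.97   3.63   6.3 ]
cm [-11.97   3.62  12.2 ]
```

```bash
python3 -m jog '[{"dp":[-6,1.8,1],"twist":0,"fingers":1},{"dp":[-12,3.6,4],"twist":0,"fingers":1},{"dp":[-12,3.6,7],"twist":0,"fingers":1},{"dp":[-12,3.6,9.5],"twist":0,"fingers":1},{"dp":[-12,3.6,11],"twist":0,"fingers":1},{"dp":[-12,3.6,12.2],"twist":0,"fingers":1},{"dp":[-12,3.6,12.2],"twist":0,"fingers":1},{"dp":[-12,3.6,12.2],"twist":0,"fingers":1}]' 30; python3 goto.py -25.5 -34 101
python3 - <<'E'
from h import *
o=[]
for n,(r0,r1,c0,c1) in(('top',(150,270,210,370)),('side',(130,250,240,400))):
    o.append(cv2.resize(cam(n)['pixels'][r0:r1,c0:c1],(400,300),interpolation=cv2.INTER_CUBIC))
cv2.imwrite('pics/g1.png',np.hstack(o))
E
```

```text
time_s: 2.85
tool_pos: [0.5992, 0.0521, 0.1016]
tool_rot: [179.9, 0.0, 103.4]
force: [-0.0, 0.4, 0.5]
grip_width: 0.087
grasp_force: 0.0
t 2.85 tcp jig -24.0 -34.0 101.6 rot [179.9   0.  103.4] F 0.4 -0.1 0.5 grip 0.087 0.0
cm [-0.15  0.    0.06]
```

View pics/g1.png

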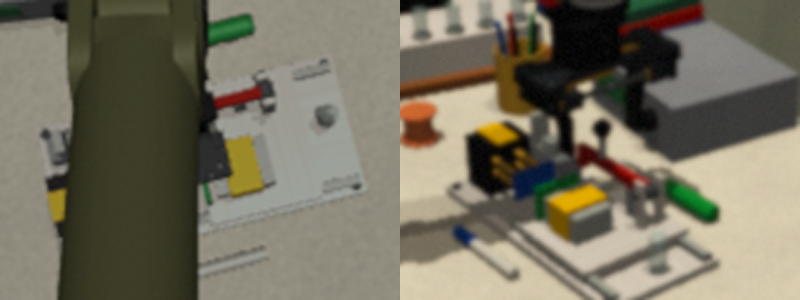

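The side half shows the knob at (602,128), standing free between the two open fingers at about (567,145) and (645,120). Closing now.

```bash
python3 -m jog '[{"dp":[-0.1,0,0.05],"twist":0,"fingers":0.5},{"dp":[-0.1,0,0.05],"twist":0,"fingers":0.2},{"dp":[-0.1,0,0.05],"twist":0,"fingers":0.2},{"dp":[-0.1,0,0.05],"twist":0,"fingers":0.2},{"dp":[-0.1,0,0.05],"twist":0,"fingers":0.2},{"dp":[-0.1,0,0.05],"twist":0,"fingers":0.2},{"dp":[-0.1,0,0.05],"twist":0,"fingers":0.2},{"dp":[-0.1,0,0.05],"twist":0,"fingers":0.2}]' 30; python3 goto.py -25.5 -34 101
```

```text
time_s: 3.95
tool_pos: [0.5996, 0.0511, 0.1001]
tool_rot: [179.9, 0.0, 103.4]
force: [4.3, 0.9, -2.3]
grip_width: 0.0218
grasp_force: 30.0
t 3.95 tcp jig -25.1 -34.1 100.1 rot [179.9   0.  103.4] F -0.1 -4.4 -2.3 grip 0.0218 29.990505315363407
cm [-0.04 -0.01 -0.09]
```

```bash
python3 -m jog '[{"dp":[-0.23,0,-0.44],"twist":0,"fingers":0.2},{"dp":[-0.49,0,-0.88],"twist":0,"fingers":0.2},{"dp":[-0.77,0,-1.3],"twist":0,"fingers":0.2},{"dp":[-1.07,0,-1.7],"twist":0,"fingers":0.2},{"dp":[-1.07,0,-1.7],"twist":0,"fingers":0.2},{"dp":[-1.07,0,-1.7],"twist":0,"fingers":0.2}]'; python3 goto.py 44.8 -34 118
cat > look.py <<'E'
import sys
from k import *
c=cam('side'); P=pts(c);h=cv2.cvtColor(c['pixels'],cv2.COLOR_BGR2HSV)
x=(P[...,:2]-O)@ex*1000;y=(P[...,:2]-O)@ey*1000;z=P[...,2]*1000
m=((h[...,0]<8)|(h[...,0]>172))&(h[...,1]>150)&(h[...,2]>50)&(abs(y+35)<14)&(z>45)&(z<130)&(x<125)&(x>-130)
o=np.argsort(x[m]); X,Z=x[m][o],z[m][o]; print('n',len(X),'slope',np.polyfit(X,Z,1),X[:3].round(),X[-6:].round(),Z[-6:].round())
if len(sys.argv)>1: cv2.imwrite('pics/'+sys.argv[1],cv2.resize(c['pixels'][150:240,250:370],(640,480),interpolation=cv2.INTER_CUBIC))
E
python3 look.py l1.png
```

```text
time_s: 4.7
tool_pos: [0.602, 0.0407, 0.1173]
tool_rot: [179.9, 0.0, 103.4]
force: [5.5, 0.9, -3.6]
grip_width: 0.0221
grasp_force: 30.0
t 4.7 tcp jig -35.8 -34.1 117.3 rot [179.9   0.  103.4] F -0.4 -5.6 -3.6 grip 0.0221 29.99600440263748
cm [ 8.06 -0.   -0.07]
n 115 slope [ 0.13830008 99.76689421] [-108. -107. -106.] [ 6.  6.  8.  9.  9. 11.] [102. 108.  98. 104.  93.  89.]
```

View pics/l1.png

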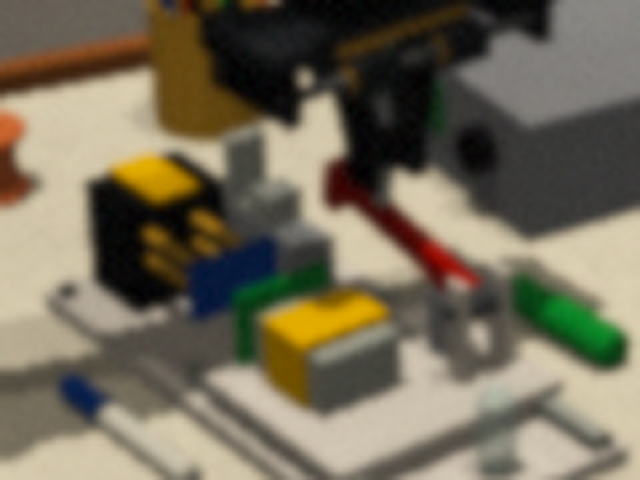

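The bar is lifted clear, with its tip at about (340,185) in the crop and the near wall free. Now I push in slowly.

```bash
python3 -m jog '[{"dp":[0.4,0,0],"twist":0,"fingers":0.2},{"dp":[0.8,0,0],"twist":0,"fingers":0.2},{"dp":[1.2,0,0],"twist":0,"fingers":0.2},{"dp":[1.6,0,0],"twist":0,"fingers":0.2},{"dp":[2.0,0,0],"twist":0,"fingers":0.2},{"dp":[2.4,0,0],"twist":0,"fingers":0.2},{"dp":[2.8,0,0],"twist":0,"fingers":0.2},{"dp":[3.2,0,0],"twist":0,"fingers":0.2}]' 40; python3 goto.py 44.8 -34 118;python3 look.py
python3 -m jog '[{"dp":[0.4,0,0],"twist":0,"fingers":0.2},{"dp":[0.8,0,0],"twist":0,"fingers":0.2},{"dp":[1.2,0,0],"twist":0,"fingers":0.2},{"dp":[1.6,0,0],"twist":0,"fingers":0.2},{"dp":[2.0,0,0],"twist":0,"fingers":0.2},{"dp":[2.4,0,0],"twist":0,"fingers":0.2},{"dp":[2.8,0,0],"twist":0,"fingers":0.2},{"dp":[2.8,0,0],"twist":0,"fingers":0.2}]' 40; python3 goto.py 44.8 -34 118; python3 look.py
```

```text
time_s: 5.75
tool_pos: [0.5954, 0.0678, 0.1164]
tool_rot: [179.9, 0.3, 103.3]
force: [9.4, -5.4, -9.4]
grip_width: 0.0217
grasp_force: 40.0
t 5.75 tcp jig -7.8 -33.9 116.4 rot [179.9   0.3 103.3] F -7.4 -7.9 -9.4 grip 0.0217 39.980901181697845
cm [ 5.26 -0.   -0.19]
n 107 slope [ 0.12032069 94.73008919] [-85. -84. -82.] [34. 34. 35. 36. 37. 40.] [ 97.  94.  85.  99. 104. 100.]
time_s: 6.8
tool_pos: [0.5888, 0.0953, 0.1163]
tool_rot: [179.9, 0.3, 103.3]
force: [8.5, -2.9, -8.1]
grip_width: 0.0216
grasp_force: 40.0
t 6.8 tcp jig 20.4 -33.8 116.3 rot [179.9   0.3 103.3] F -4.8 -7.6 -8.1 grip 0.0216 39.985199980437756
cm [ 2.44  0.01 -0.18]
n 100 slope [ 0.09612325 91.53794889] [-55. -55. -51.] [64. 64. 65. 65. 67. 67.] [ 93.  83.  89. 102.  98.  83.]
```

```bash
cat >> look.py <<'E'
for b in range(int(X[0])//10*10,int(X[-1])+1,10):
    q=Z[(X>=b)&(X<b+10)]
    if len(q): print(b,np.percentile(q,[5,50,95]).round(),end=' ')
E
python3 look.py l2.png
```

```text
n 99 slope [ 0.09876235 91.26305341] [-55. -53. -49.] [65. 66. 67. 67. 67. 67.] [95. 98. 91. 87. 84. 83.]
-60 [84. 86. 88.] -50 [81. 85. 90.] -40 [83. 87. 90.] -30 [82. 88. 92.] -20 [86. 90. 94.] -10 [86. 91. 95.] 0 [91. 93. 95.] 10 [91. 96. 99.] 20 [ 96.  97. 103.] 30 [ 96.  98. 101.] 40 [ 94.  95. 100.] 50 [ 93.  99. 108.] 60 [ 83.  89. 102.]
```

View pics/l2.png

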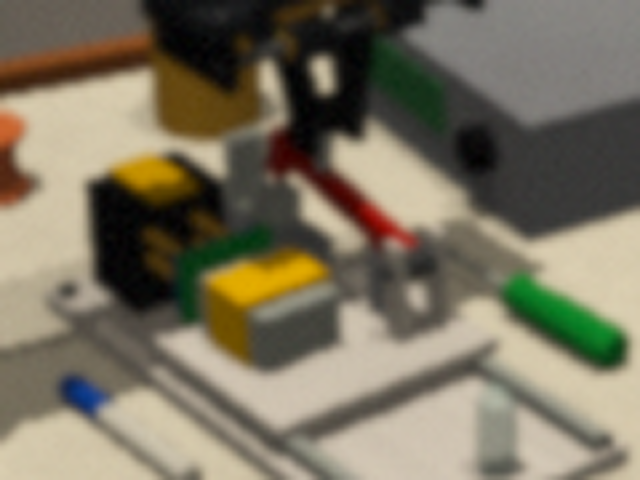

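The bar is still raised. Its tooth tip at about (285,165) is over the near wall, behind the far wall at about (245,160). I'll advance to about 3.5 mm short of the notch middle and lower a little.

```bash
python3 -m jog '[{"dp":[0.35,0,0],"twist":0,"fingers":0.2},{"dp":[0.7,0,0],"twist":0,"fingers":0.2},{"dp":[1.05,0,0.1],"twist":0,"fingers":0.2},{"dp":[1.4,0,0.2],"twist":0,"fingers":0.2},{"dp":[1.75,0,0.3],"twist":0,"fingers":0.2},{"dp":[2.05,0,0.3],"twist":0,"fingers":0.2},{"dp":[2.35,0,0.3],"twist":0,"fingers":0.2},{"dp":[2.35,0,0.3],"twist":0,"fingers":0.2}]' 40; python3 goto.py 44.2 -34 113;python3 look.py
```

```text
time_s: 7.9
tool_pos: [0.5835, 0.1174, 0.1134]
tool_rot: [179.9, 0.3, 103.3]
force: [8.8, -3.6, -7.3]
grip_width: 0.0215
grasp_force: 40.0
t 7.9 tcp jig 43.1 -33.8 113.4 rot [179.9   0.3 103.3] F -5.5 -7.7 -7.3 grip 0.0215 39.98758915811777
cm [0.11 0.02 0.04]
n 106 slope [5.45022397e-02 8.75189953e+01] [-32. -26. -25.] [86. 87. 88. 89. 90. 97.] [94. 97. 75. 89. 84. 74.]
-40 [84. 84. 84.] -30 [84. 86. 88.] -20 [79. 85. 88.] -10 [76. 86. 91.] 0 [85. 89. 91.] 10 [87. 90. 93.] 20 [86. 92. 96.] 30 [88. 89. 98.] 40 [87. 90. 95.] 50 [90. 94. 98.] 60 [89. 93. 97.] 70 [ 85.  96. 104.] 80 [77. 89. 99.] 90 [75. 79. 83.]
```

```bash
python3 -m jog '[{"dp":[0.15,0,0],"twist":0,"fingers":0.2},{"dp":[0.3,0,0.1],"twist":0,"fingers":0.2},{"dp":[0.4,0,0.2],"twist":0,"fingers":0.2},{"dp":[0.5,0,0.25],"twist":0,"fingers":0.2},{"dp":[0.5,0,0.25],"twist":0,"fingers":0.2},{"dp":[0.5,0,0.25],"twist":0,"fingers":0.2}]' 40; python3 goto.py 48.4 -34 110.5
python3 -m jog '[{"dp":[0.05,0,0],"twist":0,"fingers":0.2},{"dp":[0.05,0,0],"twist":0,"fingers":0.2},{"dp":[0.05,0,0],"twist":0,"fingers":0.2}]'; python3 goto.py 48.4 -34 110.5;python3 look.py
```

```text
time_s: 8.7
tool_pos: [0.5821, 0.1231, 0.1112]
tool_rot: [179.9, 0.2, 103.3]
force: [8.0, -3.6, -7.0]
grip_width: 0.0213
grasp_force: 40.0
t 8.7 tcp jig 49.0 -33.8 111.2 rot [179.9   0.2 103.3] F -5.4 -6.9 -7.0 grip 0.0213 39.99175116419792
cm [-0.06  0.02  0.07]
time_s: 9.07
tool_pos: [0.582, 0.1237, 0.1112]
tool_rot: [179.9, 0.2, 103.3]
force: [7.4, -2.8, -6.2]
grip_width: 0.0214
grasp_force: 40.0
t 9.07 tcp jig 49.6 -33.8 111.2 rot [179.9   0.2 103.3] F -4.5 -6.5 -6.2 grip 0.0214 39.991993233561516
cm [-0.12  0.02  0.07]
n 107 slope [2.46898039e-02 8.58977743e+01] [-27. -27. -25.] [93. 93. 94. 95. 97. 98.] [81. 92. 79. 83. 72. 75.]
-30 [83. 85. 86.] -20 [82. 85. 86.] -10 [78. 84. 88.] 0 [77. 85. 88.] 10 [81. 87. 90.] 20 [86. 90. 92.] 30 [82. 88. 94.] 40 [84. 86. 96.] 50 [85. 90. 95.] 60 [87. 89. 94.] 70 [89. 93. 95.] 80 [75. 87. 98.] 90 [73. 83. 95.]
```

```bash
for i in 1 2 3; do python3 -m jog '[{"dp":[0.05,0,0],"twist":0,"fingers":0.2},{"dp":[0.05,0,0],"twist":0,"fingers":0.2},{"dp":[0.05,0,0],"twist":0,"fingers":0.2}]' >/dev/null; python3 goto.py 48.4 -34 110.5|head -1; done
```

```text
t 9.5 tcp jig 50.0 -33.8 111.2 rot [179.9   0.2 103.3] F -4.8 -7.0 -6.8 grip 0.022 39.991435669362545
t 9.88 tcp jig 50.1 -33.8 111.2 rot [179.9   0.3 103.3] F -5.6 -6.8 -7.0 grip 0.0219 39.99112453311682
t 10.25 tcp jig 50.1 -33.8 111.2 rot [179.9   0.3 103.3] F -7.0 -6.9 -7.2 grip 0.0217 39.990812726318836
```

Contact with the far wall came at TCP x = 50.0, as predicted. I'll back off slightly.

```bash
python3 -m jog '[{"dp":[-0.16,0,0],"twist":0,"fingers":0.2},{"dp":[-0.16,0,0],"twist":0,"fingers":0.2},{"dp":[-0.16,0,0],"twist":0,"fingers":0.2},{"dp":[-0.16,0,0],"twist":0,"fingers":0.2}]'>/dev/null; python3 goto.py 49.2 -34 111.2
```

```text
t 10.75 tcp jig 49.9 -33.8 111.3 rot [179.9   0.2 103.3] F -4.2 -6.4 -6.3 grip 0.0217 39.99341156333685
cm [-0.07  0.02  0.01]
```

```bash
python3 -m jog '[{"dp":[-0.07,0,0],"twist":0,"fingers":0.2},{"dp":[-0.04,0,0.05],"twist":0,"fingers":0.2},{"dp":[0.0,0,0.1],"twist":0,"fingers":0.2},{"dp":[0.05,0,0.18],"twist":0,"fingers":0.2},{"dp":[0.1,0,0.26],"twist":0,"fingers":0.2},{"dp":[0.14,0,0.34],"twist":0,"fingers":0.2},{"dp":[0.18,0,0.4],"twist":0,"fingers":0.2},{"dp":[0.18,0,0.4],"twist":0,"fingers":0.2}]'>/dev/null; python3 goto.py 51.8 -34 107.2; python3 look.py
```

```text
t 11.75 tcp jig 52.2 -33.8 107.5 rot [179.9   0.2 103.3] F -4.8 -6.2 -5.2 grip 0.0212 39.99790448695421
cm [-0.04  0.02  0.03]
n 113 slope [-1.78273746e-02  8.43832468e+01] [-32. -25. -20.] [ 91.  92.  94.  94.  96. 100.] [75. 95. 88. 80. 82. 73.]
-40 [86. 86. 86.] -30 [84. 84. 84.] -20 [80. 84. 88.] -10 [75. 84. 88.] 0 [77. 84. 87.] 10 [78. 84. 88.] 20 [81. 85. 89.] 30 [80. 87. 90.] 40 [79. 85. 88.] 50 [82. 84. 90.] 60 [81. 87. 92.] 70 [79. 85. 93.] 80 [67. 81. 94.] 90 [73. 80. 94.]
```

```bash
python3 -m jog '[{"dp":[0.0,0,0.06],"twist":0,"fingers":0.2},{"dp":[0.03,0,0.12],"twist":0,"fingers":0.2},{"dp":[0.06,0,0.18],"twist":0,"fingers":0.2},{"dp":[0.09,0,0.24],"twist":0,"fingers":0.2},{"dp":[0.11,0,0.3],"twist":0,"fingers":0.2},{"dp":[0.11,0,0.3],"twist":0,"fingers":0.2}]'>/dev/null; python3 goto.py 53.1 -34 104.5; python3 look.py
```

```text
t 12.55 tcp jig 53.5 -33.8 104.7 rot [179.9   0.2 103.3] F -2.7 -4.7 -3.9 grip 0.0218 40.001109056174755
cm [-0.04  0.02  0.02]
n 108 slope [-4.06096403e-02  8.30641866e+01] [-29. -24. -17.] [ 95.  96.  96.  98.  99. 103.] [80. 65. 72. 74. 67. 78.]
-30 [84. 84. 84.] -20 [81. 85. 86.] -10 [72. 82. 84.] 0 [77. 83. 85.] 10 [79. 83. 88.] 20 [78. 84. 88.] 30 [78. 83. 87.] 40 [78. 83. 88.] 50 [77. 81. 88.] 60 [78. 85. 90.] 70 [75. 82. 87.] 80 [68. 78. 91.] 90 [66. 72. 79.] 100 [78. 78. 78.]
```

```bash
python3 -m jog '[{"dp":[0.04,0,0.08],"twist":0,"fingers":0.2},{"dp":[0.08,0,0.16],"twist":0,"fingers":0.2},{"dp":[0.13,0,0.24],"twist":0,"fingers":0.2},{"dp":[0.17,0,0.32],"twist":0,"fingers":0.2},{"dp":[0.21,0,0.38],"twist":0,"fingers":0.2},{"dp":[0.21,0,0.38],"twist":0,"fingers":0.2}]'>/dev/null; python3 goto.py 55.6 -34 100.1; python3 look.py
```

```text
t 13.35 tcp jig 55.3 -33.8 101.0 rot [179.9   0.2 103.3] F -3.7 -6.2 -3.0 grip 0.0211 40.00367492437363
cm [0.03 0.02 0.09]
n 96 slope [-3.88977845e-02  8.05857338e+01] [-21. -12. -12.] [91. 92. 92. 94. 95. 96.] [75. 84. 67. 76. 69. 76.]
-20 [82. 83. 83.] -10 [70. 82. 86.] 0 [73. 77. 85.] 10 [76. 83. 85.] 20 [76. 81. 84.] 30 [74. 81. 85.] 40 [72. 77. 83.] 50 [74. 80. 85.] 60 [73. 81. 84.] 70 [74. 76. 82.] 80 [70. 78. 84.] 90 [68. 76. 83.]
```

The bar is level, at about 1 mm above the stop. I'll ease the grip, then open.

```bash
python3 -m jog '[{"dp":[0.0,0,0.04],"twist":0,"fingers":0.2},{"dp":[0,0,0.08],"twist":0,"fingers":0.2},{"dp":[0,0,0.08],"twist":0,"fingers":0.2}]' 5 >/dev/null; python3 goto.py 55.6 -34 100.1|head -1
python3 -m jog '[{"dp":[0,0,0],"twist":0,"fingers":0.4},{"dp":[0,0,0],"twist":0,"fingers":0.7},{"dp":[0,0,0],"twist":0,"fingers":1},{"dp":[0,0,0],"twist":0,"fingers":1},{"dp":[0,0,0],"twist":0,"fingers":1},{"dp":[0,0,0],"twist":0,"fingers":1},{"dp":[0,0,0],"twist":0,"fingers":1}]' >/dev/null; python3 goto.py 55.6 -34 100.1|head -1
python3 -m jog '[{"dp":[0,0,-1],"twist":0,"fingers":1},{"dp":[0,0,-3],"twist":0,"fingers":1},{"dp":[0,0,-7],"twist":0,"fingers":1},{"dp":[0,0,-11],"twist":0,"fingers":1},{"dp":[-6,0,-13],"twist":0,"fingers":1},{"dp":[-12,0,-13],"twist":0,"fingers":1},{"dp":[-18,0,-13],"twist":0,"fingers":1},{"dp":[-18,0,-13],"twist":0,"fingers":1}]' >/dev/null; python3 goto.py 55.6 -34 100.1|head -1;python3 look.py l3.png
```

```text
t 13.78 tcp jig 55.7 -33.7 100.3 rot [179.9   0.2 103.3] F -3.8 -4.6 -2.7 grip 0.0234 4.989571465412155
t 14.65 tcp jig 58.1 -33.2 100.0 rot [180.   -0.  103.4] F 0.2 -0.4 0.1 grip 0.083 0.0
t 15.65 tcp jig -129.7 -31.5 231.2 rot [180.    0.2 102.8] F -0.2 -0.0 -0.4 grip 0.0872 0.0
n 109 slope [-2.09654189e-02  8.02501702e+01] [-21. -19. -18.] [92. 95. 95. 95. 96. 97.] [70. 81. 76. 82. 72. 82.]
-20 [77. 82. 84.] -10 [74. 81. 86.] 0 [77. 79. 84.] 10 [78. 80. 82.] 20 [74. 81. 84.] 30 [75. 81. 82.] 40 [74. 80. 83.] 50 [69. 74. 83.] 60 [73. 80. 85.] 70 [73. 81. 84.] 80 [71. 79. 84.] 90 [71. 79. 82.]
```

View pics/l3.png

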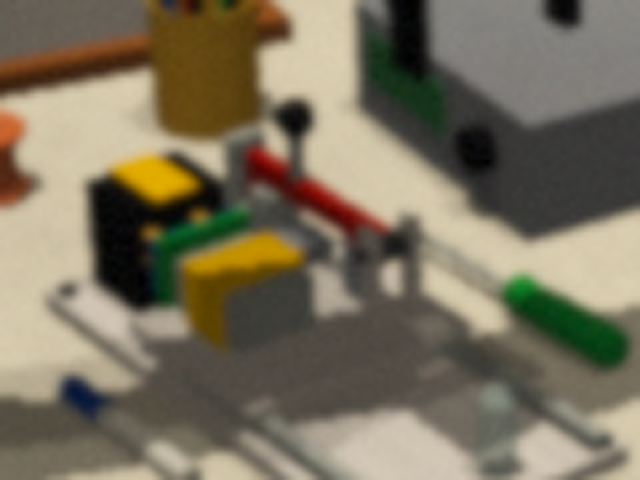

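The bar lies level at (250–390, 160–235), with its tip down in the notch beside the far wall at (240,160). The knob at (293,118) is free and the carriage stays in. Handing in.

```bash
python3 look.py | head -1; python3 -c "
from cell import env
print(env.sign_off())"
```

```text
n 108 slope [-3.12885229e-02  8.08768682e+01] [-21. -21. -16.] [93. 93. 94. 95. 95. 95.] [82. 77. 65. 82. 73. 83.]
the job is handed in; nothing more can be done
None
```

The job is handed in (no verdict was returned): in the last picture the drop bar lies level in the keeper notch and the carriage stays in with the gripper clear; the only end-on touch was a light one on the far wall (about 2–3 N).

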